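# Tip a brass offcut out of the magnifier pan into the scrap tray

### The job

Put the L-shaped brass offcut into the tip-out pan that stands under the bench magnifier, without bumping the lens. Once it lies in the pan, push the pan's crank handle forward past its catch and right over until the pan is fully tipped and the offcut has dropped into the scrap tray, then let the pan swing all the way back home. Leave the straight bar, the round slug and the screwdriver where they lie.

Things in the scene. Friction and masses are not known exactly. Their poses are not given: they have to be found in the camera images.
- ell_center (a point): L-shaped brass offcut lying flat on the bench, 16 high, 130 g, the thing to load. This point is the centre of its long leg, half-way up. Long leg: 50 along its x, 14 along y. Short leg: 14 wide, stands out 20 to +y from the -x end of the long leg (it spans x -25 to -11). Grip the long leg across y, at x about +10
- bar_center (a point): bystander: straight brass bar 50 x 14 x 16, origin at its centre
- slug_center (a point): bystander: round brass slug, diameter 32, 16 high, origin at its centre
- driver: bystander: red-handled screwdriver lying on the bench, about 200 long
- axle (a point): fixed; the middle of the pan's axle, 100 above the bench. Its y axis runs along the axle, its x axis points the way the pan tips, its z is up. The whole unit (base 275 x 190, two posts 70 either side along y, up to 116 high, the -y one up to 181) stands with this frame. Keep off the -y post and a thin pole that carries the lens at x +60, y -90
- pan (a joint): tipping angle: 0 = home, floor level; grows as the pan tips towards the axle frame's +x; stop at 1.75. A return spring with damper swings it home in about 1 s when let go. A roller catch makes the start hardest: 0.55 N m just past home, easing until it lets go at 0.67 rad, then about 0.4 to the stop; 5 to 15 N at the handle, pushed level. The offcut slides out near the stop (past about 1.5)
- pan_in (a point): centre of the level part of the aluminium pan's floor, turns with the pan; at home its axes are those of the axle frame and it lies 45 behind the axle (towards -x). Inside, the level floor is 86 long (x) and 112 wide (y); back and side walls rise 38; towards +x the floor goes on as a lip that slopes up 45 long
- crank (a point): middle of the grip part of the crank handle: a steel rod of diameter 12 along the axle's y, free from y 100 to 176 beside the pan (this point is at y 140), 100 from the axle line. It moves with the pan about the axle: at home it lies 82 behind (-x) and 57 above the axle; at angle a it stands at angle 2.53 - a above the axle frame's +x, so it passes over the top and ends 71 ahead and 70 above. Push it with shut fingers from behind (-x side), reaching about 25 below the rod
- lens_under (a point): centre of the underside of the magnifier, a flat disc of diameter 130, 16 thick, 262 above the bench, over the pan. Its near edge is 75 behind the axle (-x), so the gripper must come in below it from -x, leaned back 35 to 45 degrees from vertical, to reach the pan
- tray_in (a point): centre of the inner floor of the fixed aluminium scrap tray, in front of and below the pan; axes as the axle frame; inside 158 (x) by 118 (y), walls 41 high
Mind the look-alikes: they are no part of the job. Leave any pink or red look-alike of the part that bears ell_center alone.

How it is judged (in metres and radians):
On the way, in this order (a step that is already met when the one before it is completed fails the run):
1. the L-shaped offcut lies in the pan, let go, with the pan at home (x of ell_center in the frame of pan_in between -0.045 and 0.09 m and y of ell_center in the frame of pan_in between -0.057 and 0.057 m and z of ell_center in the frame of pan_in between -0.002 and 0.045 m and linear speed of ell below 0.05 m/s and contact force between ell and the fingers below 0.1 N and value of joint pan below 0.08 rad), for 0.3 s.
2. the pan is tipped fully over (value of joint pan above 1.55 rad), for 0.05 s.
At the end, for the whole second after the job is handed in: the L-shaped offcut lies at rest inside the scrap tray (below its rim) and the pan is back home (within 0.08 rad) (x of ell_center in the frame of tray_in between -0.08 and 0.08 m and y of ell_center in the frame of tray_in between -0.06 and 0.06 m and z of ell_center in the frame of tray_in below 0.045 m and linear speed of ell below 0.03 m/s and value of joint pan below 0.08 rad); the robot touches nothing.
It fails at once if the magnifier is bumped (over 3 N) (contact force between lens and anything else above 3 N).
It fails at once if the straight bar, the slug or the screwdriver is moved by more than 30 mm (distance of any of bar_center, slug_center, driver from where it was at the start of the episode above 0.03 m).
It also fails if it takes over 70 s, if anything falls off the work surface, if the arm or the gripper's body presses on something with over 40 N, if the wrist force passes 120 N, or if a joint passes its speed limit or range.

### The arm

A 6-joint arm with a two-finger parallel gripper is mounted at the origin on the work surface. World frame = base frame: x ahead of the robot, y to its left, z up, the work surface at z = 0. Lengths are in m, angles in degrees, forces in N, time in s.
With the tool pointing down it reaches from about 0.3 to 0.75 m from the base axis. Payload 8.5 kg.
Tool frame: the origin (TCP) lies on the mounting face of the last link; the fingertips stand 173 mm ahead of it and the grasp point (between the pads) lies 155 mm ahead of it (env.tips_ahead is the distance from the TCP to the fingertips, in m); z points along the fingers, x is the direction in which the jaws open and shut, and the axes are right-handed (so a half turn about z gives the same grasp; the last joint's range is limited). The gripper opens to 85 mm and grips with 20 to 120 N. Pads are 22 mm wide; open, the fingers measure 114 mm over their backs; the gripper's body (76 mm by 85 mm) begins 54 mm behind the grasp point. The pads swing forward as they close: fully open they stand 13 mm farther back than shut.
Start: joints at [-79.945, 21.807, 74.336, -0, 83.858, -12.336], TCP at [0.21, -0.509, 0.405] pointing down, gripper open.
Joint ranges: [-178.18, 178.18], [-50.72, 133.34], [12.68, 142.11], [-81.47, 261.47], [9.98, 163.14], [-165.26, 165.26]. Speed limits (degrees/s): [136.94, 136.94, 180, 180, 180, 180].

### API

Orientations are given as a 3x3 rotation matrix whose columns are the frame's x, y, z axes.
In Python, from rig import env gives the robot as it stands. The module is installed in compiled form; this text tells all that it offers.
- The arm moves only by the tool step_arm, never from a script. Its argument "increments" is a list of rows, each an object of numbers: "x", "y", "z": the shift along the tool's x, y, z in cm; "wx", "wy", "wz": the turn, a rotation vector about the tool's x, y, z in rad; "gripper": the finger opening in cm, from 0 to 8.54. A call has 1 to 20 rows; each row shifts and turns the commanded pose from where the row before left it, along the tool's axes as they then stand; what a row does not reach is not made up. A row lasts 1/10 s, in which the tool goes at most 50 mm and 8.59 degrees, less where a joint would pass 70% of its speed; a pose out of reach is approached as far as the arm can. A call with a gripper value outside its range is refused whole. The fingers move at their own pace and stop on an object; "newtons" is the grip in N (left out, the last holds). Time passes only in rows, so rows that do not move let the fingers close. It gives the time, the measured TCP pose, the force and the opening at its end, in the units of the state.
- env.observe(): the state, without advancing time (a new reading comes with each control period).
- env.get_image(name): name is "side" or "top"; returns a dict with "color" (420x560x3 uint8, blue, green, red), "camera_matrix" (3x3 intrinsics, pixels), "rvec" (rotation vector, rad) and "tvec" (3), from world to camera coordinates, as OpenCV has them. Camera axes: x right, y down, z forward; pixel columns grow to the right and rows downward; lengths in m; the calibration is good to about 2 mm. A picture is of the moment at which its call begins. There is no depth.
- env.close_job(): hands the job in, once; it reports no verdict.
The state is a dict: "time_s": time; "q": joint angles; "qvel": joint speeds; "joint_efforts": joint torques, N m; "position": TCP position; "tool_rot": TCP orientation; "ft_force": force on the tool from outside, world axes, zero at the start; "wrist_torque": the same for the moment, N m; "grip_width": finger opening in m.
Only numpy, scipy, OpenCV 4.12 (cv2) and the standard library are available. Lean on these libraries where they do the work, as an engineer would, in place of code of your own. Each camera call takes 0.05 s, during which the arm holds its last target. There are 200 camera calls.

## Working session

There is one attempt and no reset: what is moved stays moved. The work goes in short steps, Python scripts to look and compute and a tool call to move; the robot and the scene stay as the last step left them, time stands still between calls to the robot, and variables do not carry over. Pictures are saved under pics/ and viewed, about 8 in all and at most 12, crops included, and the job is handed in when it is done.

Besides the shell and the picture viewer there is one more tool, called after "Call:" by a JSON object that holds its "name" and its "arguments", one argument or row to a line. step_arm: Moves the arm, as the interface text tells. Its arguments: {"type":"object","properties":{"increments":{"type":"array"},"newtons":{"type":"number"}},"required":["increments"]}

```bash
mkdir -p pics; python3 - <<'E'
from rig import env
import cv2,numpy as np,pickle
d={}
for n in("top","side"):
    d[n]=env.get_image(n); cv2.imwrite(f"pics/{n}0.png",d[n]["color"])
    R=cv2.Rodrigues(np.array(d[n]["rvec"]))[0]; print(n,-R.T@np.array(d[n]["tvec"]).ravel(),R[2],d[n]["camera_matrix"][0])
pickle.dump(d,open("cal.pkl","wb"))
print(env.observe(),env.tips_ahead)
E
```

```text
top [ 0.49883941 -0.0754214   1.10533471] [ 0.05027378 -0.03357751 -0.99817088] [395.68771724   0.         281.36832657]
side [ 0.43948847 -0.97428503  0.94559201] [ 0.08725272  0.76100643 -0.64285004] [523.04957917   0.         291.04081066]
{'time_s': 0.1, 'q': array([-7.99445436e+01,  2.18378352e+01,  7.43775420e+01,  5.84460701e-04,
        8.38580262e+01, -1.23348713e+01]), 'qvel': array([ 0.06394755, -0.02552406, -0.14797897,  0.05448694, -0.01186696,
        0.07087538]), 'joint_efforts': array([ 4.91140847e-03, -4.49218798e+01, -2.31656563e+01, -1.97725958e-04,
        3.68405075e-03,  8.23677937e-06]), 'position': array([ 0.20950394, -0.50850107,  0.40418365]), 'tool_rot': array([[ 3.80913145e-01, -9.24610799e-01, -2.13700507e-04],
       [-9.24609980e-01, -3.80913100e-01,  1.26322155e-03],
       [-1.24938961e-03, -2.83588072e-04, -9.99999179e-01]]), 'ft_force': array([-0.11391719,  0.49497005, -0.25583516]), 'wrist_torque': array([ 0.01427692, -0.05105017, -0.0225919 ]), 'grip_width': 0.08490002272573043} 0.1734
```

View pics/top0.png

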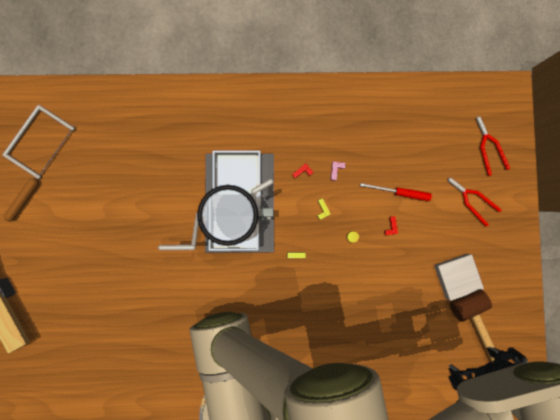

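View pics/side0.png

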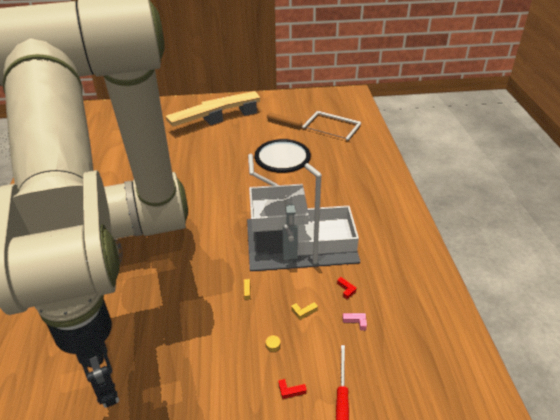

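The top view shows world +x as up and +y as left. The yellow L is near (323,209), the bar at (297,256), the slug at (353,237), and the pan unit around (240,200) with the crank at (177,247). Next I'll enlarge the parts.

```bash
python3 - <<'E'
import cv2,pickle,numpy as np
d=pickle.load(open("cal.pkl","rb"))
def crop(n,x0,y0,w,h,s):
    c=cv2.resize(d[n]["color"][y0:y0+h,x0:x0+w],None,fx=s,fy=s,interpolation=cv2.INTER_CUBIC)
    for i in range(0,w,10): cv2.line(c,(i*s,0),(i*s,8 if i%50 else 20),(255,255,255),1); 
    for i in range(0,h,10): cv2.line(c,(0,i*s),(8 if i%50 else 20,i*s),(255,255,255),1)
    return c
cv2.imwrite("pics/topc.png",crop("top",150,140,200,130,4))
cv2.imwrite("pics/sidec.png",crop("side",230,130,150,200,3)); 
for n in("top","side"):
    hsv=cv2.cvtColor(d[n]["color"],cv2.COLOR_BGR2HSV); m=cv2.inRange(hsv,(22,150,120),(35,255,255))
    k,l,st,c=cv2.connectedComponentsWithStats(m)
    for i in range(1,k):
        if st[i,4]>15:
            ys,xs=np.where(l==i); print(n,st[i],c[i])
            if n=="top" and 300<c[i][0]<340:
                for y in range(ys.min(),ys.max()+1): print(y,xs[ys==y].min(),xs[ys==y].max())
E
```

```text
top [318 198  12  22 146] [323.10273973 209.09589041]
198 321 321
199 319 323
200 318 323
201 318 324
202 319 324
203 319 325
204 319 325
205 320 326
206 321 326
207 321 327
208 322 327
209 322 328
210 323 328
211 323 329
212 322 329
213 320 329
214 319 329
215 318 328
216 318 326
217 318 324
218 319 322
219 320 320
top [347 231  12  12 108] [352.4537037  236.49074074]
top [287 252  19   7 112] [296.39285714 254.58928571]
side [245 280   4  15  59] [246.47457627 286.88135593]
side [292 303  25  12 114] [303.84210526 308.05263158]
side [267 336  13  13 120] [272.83333333 341.55      ]
```

View pics/topc.png

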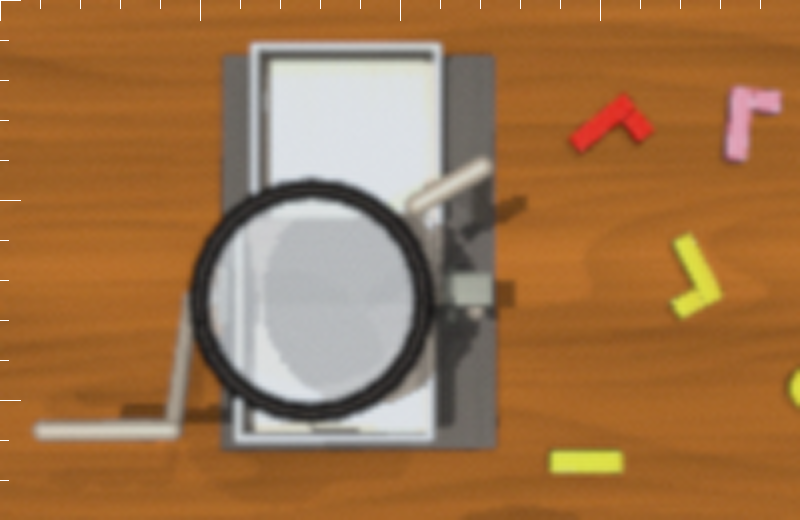

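View pics/sidec.png

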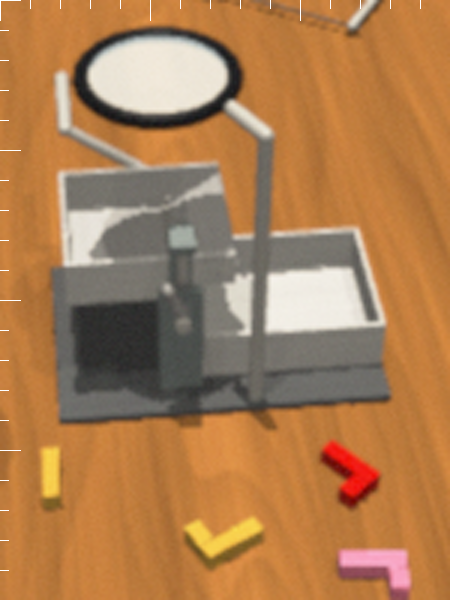

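```bash
cat > h.py <<'E'
import cv2,numpy as np,pickle
d=pickle.load(open("cal.pkl","rb"))
def ray(n,u,v,z):
    c=d[n];R=cv2.Rodrigues(np.array(c["rvec"]))[0];o=-R.T@np.array(c["tvec"]).ravel()
    w=R.T@np.linalg.inv(c["camera_matrix"])@np.array([u,v,1.]);return o+w*(z-o[2])/w[2]
def proj(n,P):
    c=d[n];return cv2.projectPoints(np.float64(P).reshape(-1,1,3),c["rvec"],c["tvec"],np.float64(c["camera_matrix"]),None)[0].reshape(-1,2)
E
python3 - <<'E'
from h import *
from scipy.optimize import minimize
m={}
for n in("top","side"):
    hsv=cv2.cvtColor(d[n]["color"],cv2.COLOR_BGR2HSV); k=cv2.inRange(hsv,(18,130,90),(38,255,255))
    z=np.zeros_like(k); 
    s=(slice(190,225),slice(310,336)) if n=="top" else (slice(296,322),slice(285,325))
    z[s]=k[s]; m[n]=z>0; print(n,m[n].sum())
def sil(n,p,S=8):
    M=np.zeros((420,560),np.float32); c,s=np.cos(p[2]),np.sin(p[2]); 
    u0,v0=(305,185) if n=="top" else (280,290); big=np.zeros((40*S,50*S),np.uint8)
    for a,b,e,f in((-25,25,-7,7),(-25,-11,-7,27)):
        P=[(p[0]+(c*x-s*y)/1e3,p[1]+(s*x+c*y)/1e3,z) for x in(a,b) for y in(e,f) for z in(0,.016)]
        q=((proj(n,P)-[u0,v0]+.5)*S); cv2.fillConvexPoly(big,cv2.convexHull(np.int32(np.round(q))),255)
    return cv2.resize(big,(50,40),interpolation=cv2.INTER_AREA)/255.,(slice(v0,v0+40),slice(u0,u0+50))
def cost(p,ns=("top","side")):
    t=0
    for n in ns: a,s=sil(n,p); t+=((a-m[n][s])**2).sum()
    return t
far=ray("top",150+684/4,140+238/4,.016);cor=ray("top",150+721/4,140+296/4,.016)
print("far,cor",far,cor)
yaw0=np.arctan2(*(far-cor)[1::-1]); best=None
x0=[*(far+cor)[:2]/2,yaw0]
for dy in(-.2,0,.2):
    for ns in(("top",),("side",),("top","side")):
        r=minimize(cost,[x0[0],x0[1],yaw0+dy],args=(ns,),method="Nelder-Mead",options=dict(initial_simplex=np.array([x0[:2]+[yaw0+dy]]*4)+np.vstack([np.zeros(3),np.diag([.008,.008,.2])]),xatol=1e-4))
        print(ns,r.x,np.degrees(r.x[2]),r.fun)
t=lambda X,Y,z:ray("top",150+X/4,140+Y/4,z).round(4)
print("base",[t(*q,.008) for q in((222,55),(494,55),(222,449),(496,449))])
print("rod",t(36,431,.157),t(178,431,.157))
print("lens",t(312,300,.270),"post",t(472,290,.181))
print("trayrim",[t(*q,.05) for q in((250,44),(441,44))]); print("pan rim rear",[t(*q,.138) for q in((234,443),(434,441))])
s=lambda X,Y,z:ray("side",230+X/3,130+Y/3,z).round(4)
print("side lens",s(158,77,.27),"post",s(182,237,.181),"base",s(62,420,.004),s(390,398,.004),"rod",s(62,75,.157),s(66,128,.157))
E
```

```text
top 175
side 257
far,cor [ 0.58195996 -0.2225558   0.016     ] [ 0.54125961 -0.24720973  0.016     ]
('top',) [ 0.56151454 -0.23129504  0.43367249] 24.847603244237934 18.648289119569398
('side',) [ 0.56009954 -0.22787767  0.46044909] 26.38178939101425 13.307374086889658
('top', 'side') [ 0.56056693 -0.22934073  0.46459733] 26.619466022375175 55.81348712033833
('top',) [ 0.56175464 -0.23102024  0.43206891] 24.7557247467767 18.971856978085352
('side',) [ 0.56035899 -0.22784644  0.47254841] 27.07502924542893 12.864313725490195
('top', 'side') [ 0.56045676 -0.22913656  0.45950947] 26.32795310409082 54.94208381391772
('top',) [ 0.56253554 -0.23083879  0.47197041] 27.041912630362294 20.186528258362166
('side',) [ 0.56001738 -0.22796479  0.46645036] 26.725637180080803 13.07667820069204
('top', 'side') [ 0.56059462 -0.22893015  0.46630674] 26.717408076288084 54.87523260284507
base [array([0.716 , 0.0955, 0.008 ]), array([ 0.7133, -0.0936,  0.008 ]), array([0.4432, 0.0985, 0.008 ]), array([ 0.4389, -0.0896,  0.008 ])]
rod [0.4638 0.1841 0.157 ] [0.4619 0.1007 0.157 ]
lens [0.5335 0.009  0.27  ] post [ 0.5412 -0.0752  0.181 ]
trayrim [array([0.7148, 0.0702, 0.05  ]), array([ 0.713 , -0.0575,  0.05  ])]
pan rim rear [array([0.4532, 0.0706, 0.138 ]), array([ 0.4517, -0.0503,  0.138 ])]
side lens [0.5332 0.0084 0.27  ] post [ 0.5416 -0.0759  0.181 ] base [ 0.4414 -0.0863  0.004 ] [ 0.7127 -0.0933  0.004 ] rod [0.4646 0.1859 0.157 ] [0.4635 0.1061 0.157 ]
```

```bash
cat >> h.py <<'E'
def tri(pt,ps):
    A=[];b=[]
    for n,p in(("top",pt),("side",ps)):
        o=ray(n,*p,1e9) if 0 else None
        c=d[n];R=cv2.Rodrigues(np.array(c["rvec"]))[0];o=-R.T@np.array(c["tvec"]).ravel()
        w=R.T@np.linalg.inv(c["camera_matrix"])@np.array([*p,1.]);w/=np.linalg.norm(w)
        M=np.eye(3)-np.outer(w,w);A.append(M);b.append(M@o)
    return np.linalg.lstsq(np.vstack(A),np.hstack(b),rcond=None)[0].round(4)
def go(pos,R,q=None):
    """print the turn (tool axes, rad) and then the shift (cm, in turned tool axes)"""
    from scipy.spatial.transform import Rotation as Ro
    from rig import env
    s=env.observe();T=np.array(s["tool_rot"]);w=Ro.from_matrix(T.T@R).as_rotvec()
    dp=(np.array(pos)-s["position"])*100
    print("t",round(s["time_s"],2),"pos",s["position"].round(4),"F",s["ft_force"].round(1),"grip",round(s["grip_width"],4))
    print("turn",w.round(4),"deg",np.degrees(np.linalg.norm(w)).round(1),"shift in target tool axes",(R.T@dp).round(3),"in present",(T.T@dp).round(3),"len",np.linalg.norm(dp).round(2))
def leaned(yaw,lean):
    """tool leaned back, heading yaw (deg): x=-side, z=forward/down"""
    a,l=np.radians([yaw,lean]);f=np.array([np.cos(a),np.sin(a),0]);x=np.array([np.sin(a),-np.cos(a),0])
    z=np.sin(l)*f-np.cos(l)*np.array([0,0,1]);return np.column_stack([x,np.cross(z,x),z])
E
python3 - <<'E'
from h import *
t=lambda X,Y:(150+X/4,140+Y/4); s=lambda X,Y:(230+X/3,130+Y/3)
print("far rear rim",tri(t(236,441),s(60,172)),"near rear rim",tri(t(434,441),s(64,266)),"post",tri(t(472,290),s(182,237)),"lens",tri(t(312,300),s(158,77)),"rod tip",tri(t(36,431),s(62,75)))
for z in(.08,.09,.1):   # project inner rear floor corners
    print(z,(proj("side",[[.457,.065,z],[.457,-.049,z],[.451,-.049,z+.038],[.451,.07,z+.038]])-[230,130])*3)
go([.4714,-.2738,.238],leaned(26.6,42))
E
```

```text
far rear rim [0.4549 0.0692 0.139 ] near rear rim [ 0.4518 -0.0503  0.1388] post [ 0.5415 -0.0752  0.1804] lens [0.5334 0.0091 0.2695] rod tip [0.4642 0.1837 0.1585]
0.08 [[ 65.64137659 229.04910795]
 [ 73.89936903 319.39137799]
 [ 64.06013973 284.82615456]
 [ 55.97375994 191.37708379]]
0.09 [[ 65.06011478 220.08569043]
 [ 73.32022501 310.27119161]
 [ 63.41786125 275.34052358]
 [ 55.33615965 182.08692614]]
0.1 [[ 64.47325928 211.03601468]
 [ 72.73512064 301.05714343]
 [ 62.76883795 265.75528018]
 [ 54.69232481 172.70592807]]
t 0.1 pos [ 0.2095 -0.5085  0.4042] F [-0.1  0.5 -0.3] grip 0.0849
turn [ 0.7324 -0.0257 -0.0706] deg 42.2 shift in target tool axes [ -9.259 -14.092  35.051] in present [-11.704 -33.151  16.642] len 38.9
```

Call:
{"name": "step_arm", "arguments": {
  "increments": [
    {"wx": 0.122,"wy": -0.0043,"wz": -0.0118,"gripper": 5.0},
    {"wx": 0.122,"wy": -0.0043,"wz": -0.0118},
    {"wx": 0.122,"wy": -0.0043,"wz": -0.0118},
    {"wx": 0.122,"wy": -0.0043,"wz": -0.0118},
    {"wx": 0.122,"wy": -0.0043,"wz": -0.0118},
    {"wx": 0.122,"wy": -0.0043,"wz": -0.0118},
    {"x": -0.77,"y": -1.17,"z": 2.9},
    {"x": -0.77,"y": -1.17,"z": 2.9},
    {"x": -0.77,"y": -1.17,"z": 2.9},
    {"x": -0.77,"y": -1.17,"z": 2.9},
    {"x": -0.77,"y": -1.17,"z": 2.9},
    {"x": -0.77,"y": -1.17,"z": 2.9},
    {"x": -0.77,"y": -1.17,"z": 2.9},
    {"x": -0.77,"y": -1.17,"z": 2.9},
    {"x": -0.77,"y": -1.17,"z": 2.9},
    {"x": -0.77,"y": -1.17,"z": 2.9},
    {"x": -0.77,"y": -1.17,"z": 2.9},
    {"x": -0.77,"y": -1.17,"z": 2.9},
    {},
    {}
  ]
}}

```text
invalid input at $.increments[0]: expected keys x, y, z, wx, wy, wz, gripper
```

```bash
python3 - <<'E'
from h import *
from rig import env
go([.4714,-.2738,.153],leaned(26.6,42))
print(env.observe()["q"].round(1))
im={n:env.get_image(n)["color"] for n in("top","side")}
a=cv2.resize(im["top"][150:270,240:380],None,fx=3,fy=3,interpolation=2);b=cv2.resize(im["side"][210:370,210:345],None,fx=2.25,fy=2.25,interpolation=2)
cv2.imwrite("pics/hov.png",np.hstack([a,b[:360]]))
E
```

```text
t 0.1 pos [ 0.2095 -0.5085  0.4042] F [-0.1  0.5 -0.3] grip 0.0849
turn [ 0.7324 -0.0257 -0.0706] deg 42.2 shift in target tool axes [-9.259 -8.405 41.368] in present [-11.693 -33.148  25.142] len 43.22
[-79.9  21.8  74.4   0.   83.9 -12.3]
```

View pics/hov.png

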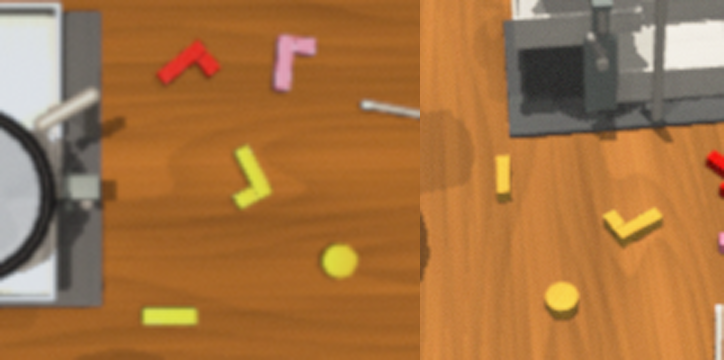

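The move was refused because every row needs all seven keys, so the arm never moved and that picture still shows the start scene (5 of my pictures used). I'll repeat it with full rows.

Call:
{"name": "step_arm", "arguments": {
  "increments": [
    {"x": 0,"y": 0,"z": 0,"wx": 0.122,"wy": -0.0043,"wz": -0.0118,"gripper": 5},
    {"x": 0,"y": 0,"z": 0,"wx": 0.122,"wy": -0.0043,"wz": -0.0118,"gripper": 5},
    {"x": 0,"y": 0,"z": 0,"wx": 0.122,"wy": -0.0043,"wz": -0.0118,"gripper": 5},
    {"x": 0,"y": 0,"z": 0,"wx": 0.122,"wy": -0.0043,"wz": -0.0118,"gripper": 5},
    {"x": 0,"y": 0,"z": 0,"wx": 0.122,"wy": -0.0043,"wz": -0.0118,"gripper": 5},
    {"x": 0,"y": 0,"z": 0,"wx": 0.122,"wy": -0.0043,"wz": -0.0118,"gripper": 5},
    {"x": -0.77,"y": -1.17,"z": 2.9,"wx": 0,"wy": 0,"wz": 0,"gripper": 5},
    {"x": -0.77,"y": -1.17,"z": 2.9,"wx": 0,"wy": 0,"wz": 0,"gripper": 5},
    {"x": -0.77,"y": -1.17,"z": 2.9,"wx": 0,"wy": 0,"wz": 0,"gripper": 5},
    {"x": -0.77,"y": -1.17,"z": 2.9,"wx": 0,"wy": 0,"wz": 0,"gripper": 5},
    {"x": -0.77,"y": -1.17,"z": 2.9,"wx": 0,"wy": 0,"wz": 0,"gripper": 5},
    {"x": -0.77,"y": -1.17,"z": 2.9,"wx": 0,"wy": 0,"wz": 0,"gripper": 5},
    {"x": -0.77,"y": -1.17,"z": 2.9,"wx": 0,"wy": 0,"wz": 0,"gripper": 5},
    {"x": -0.77,"y": -1.17,"z": 2.9,"wx": 0,"wy": 0,"wz": 0,"gripper": 5},
    {"x": -0.77,"y": -1.17,"z": 2.9,"wx": 0,"wy": 0,"wz": 0,"gripper": 5},
    {"x": -0.77,"y": -1.17,"z": 2.9,"wx": 0,"wy": 0,"wz": 0,"gripper": 5},
    {"x": -0.77,"y": -1.17,"z": 2.9,"wx": 0,"wy": 0,"wz": 0,"gripper": 5},
    {"x": -0.77,"y": -1.17,"z": 2.9,"wx": 0,"wy": 0,"wz": 0,"gripper": 5},
    {"x": 0,"y": 0,"z": 0,"wx": 0,"wy": 0,"wz": 0,"gripper": 5}
  ]
}}

```text
time_s: 2.1
position: [0.4709, -0.2727, 0.238]
tool_rot: [[0.451, -0.665, 0.595], [-0.892, -0.335, 0.303], [-0.002, -0.668, -0.744]]
ft_force: [-1.0, -0.3, 0.3]
grip_width: 0.05
```

```bash
python3 - <<'E'
from h import *
from rig import env
go([.4714,-.2738,.153],leaned(26.6,42))
print(env.observe()["q"].round(1))
E
```

```text
t 2.1 pos [ 0.4709 -0.2727  0.238 ] F [-1.  -0.3  0.3] grip 0.05
turn [0.0015 0.0042 0.0015] deg 0.3 shift in target tool axes [0.12  5.694 6.314] in present [0.138 5.684 6.322] len 8.5
[-48.5  31.2  94.7  52.   55.1 -16.8]
```

Call:
{"name": "step_arm", "arguments": {
  "increments": [
    {"x": 0.03,"y": 1.14,"z": 1.26,"wx": 0,"wy": 0.004,"wz": 0,"gripper": 5},
    {"x": 0.03,"y": 1.14,"z": 1.26,"wx": 0,"wy": 0,"wz": 0,"gripper": 5},
    {"x": 0.03,"y": 1.14,"z": 1.26,"wx": 0,"wy": 0,"wz": 0,"gripper": 5},
    {"x": 0.03,"y": 1.14,"z": 1.26,"wx": 0,"wy": 0,"wz": 0,"gripper": 5},
    {"x": 0.02,"y": 1.14,"z": 1.26,"wx": 0,"wy": 0,"wz": 0,"gripper": 5},
    {"x": 0,"y": 0,"z": 0,"wx": 0,"wy": 0,"wz": 0,"gripper": 5}
  ]
}}

```text
time_s: 2.7
position: [0.4696, -0.2771, 0.1533]
tool_rot: [[0.445, -0.666, 0.599], [-0.896, -0.332, 0.296], [0.001, -0.668, -0.744]]
ft_force: [0.1, 0.8, 1.1]
grip_width: 0.0497
```

```bash
python3 - <<'E'
from h import *
from rig import env
go([.4714,-.2738,.138],leaned(26.6,42))
im={n:env.get_image(n)["color"] for n in("top","side")}
a=cv2.resize(im["top"][165:265,270:370],None,fx=4,fy=4,interpolation=2);b=cv2.resize(im["side"][250:350,240:340],None,fx=4,fy=4,interpolation=2)
cv2.imwrite("pics/hov2.png",np.hstack([a,b]))
E
```

```text
t 2.7 pos [ 0.4696 -0.2771  0.1533] F [0.1 0.8 1.1] grip 0.0497
turn [ 0.0017 -0.0031 -0.0014] deg 0.2 shift in target tool axes [-0.212  0.796  1.346] in present [-0.215  0.794  1.346] len 1.58
```

View pics/hov2.png

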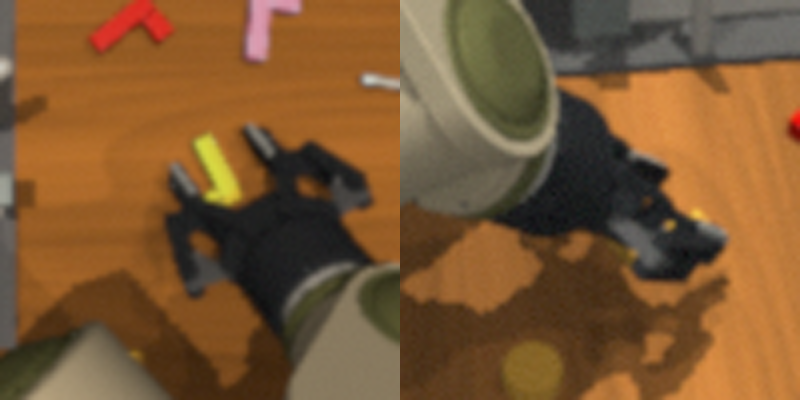

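The top crop puts the tips at (177,175) and (255,135), straddling the long leg. They sit about 3 mm to the right of centre, which agrees with the computed error. I'll correct that while descending, then check before closing.

Call:
{"name": "step_arm", "arguments": {
  "increments": [
    {"x": -0.14,"y": 0.2,"z": 0.34,"wx": 0,"wy": -0.003,"wz": 0,"gripper": 5},
    {"x": -0.14,"y": 0.2,"z": 0.34,"wx": 0,"wy": 0,"wz": 0,"gripper": 5},
    {"x": 0,"y": 0.2,"z": 0.33,"wx": 0,"wy": 0,"wz": 0,"gripper": 5},
    {"x": 0,"y": 0.19,"z": 0.33,"wx": 0,"wy": 0,"wz": 0,"gripper": 5},
    {"x": 0,"y": 0,"z": 0,"wx": 0,"wy": 0,"wz": 0,"gripper": 5}
  ]
}}

```text
time_s: 3.3
position: [0.4717, -0.2728, 0.139]
tool_rot: [[0.448, -0.665, 0.598], [-0.894, -0.334, 0.298], [0.001, -0.668, -0.744]]
ft_force: [0.9, 0.7, -0.4]
grip_width: 0.05
```

```bash
python3 - <<'E'
from h import *
go([.4714,-.2738,.138],leaned(26.6,42))
E
```

```text
t 3.3 pos [ 0.4717 -0.2728  0.139 ] F [ 0.9  0.7 -0.4] grip 0.05
turn [ 0.001  -0.0012  0.0007] deg 0.1 shift in target tool axes [0.08  0.121 0.03 ] in present [0.08  0.121 0.03 ] len 0.15
```

Within 1.5 mm of the target and no contact. I'll close with 60 N and then lift 12 cm.

Call:
{"name": "step_arm", "arguments": {
  "newtons": 60,
  "increments": [
    {"x": 0,"y": 0,"z": 0,"wx": 0,"wy": 0,"wz": 0,"gripper": 0.8},
    {"x": 0,"y": 0,"z": 0,"wx": 0,"wy": 0,"wz": 0,"gripper": 0.8},
    {"x": 0,"y": 0,"z": 0,"wx": 0,"wy": 0,"wz": 0,"gripper": 0.8},
    {"x": 0,"y": 0,"z": 0,"wx": 0,"wy": 0,"wz": 0,"gripper": 0.8},
    {"x": 0,"y": 0,"z": 0,"wx": 0,"wy": 0,"wz": 0,"gripper": 0.8},
    {"x": 0,"y": 0,"z": 0,"wx": 0,"wy": 0,"wz": 0,"gripper": 0.8},
    {"x": 0,"y": 0,"z": 0,"wx": 0,"wy": 0,"wz": 0,"gripper": 0.8},
    {"x": 0,"y": 0,"z": 0,"wx": 0,"wy": 0,"wz": 0,"gripper": 0.8}
  ]
}}

```text
time_s: 4.1
position: [0.4717, -0.273, 0.1398]
tool_rot: [[0.447, -0.664, 0.599], [-0.894, -0.334, 0.297], [0.003, -0.669, -0.743]]
ft_force: [-1.9, -1.0, 6.3]
grip_width: 0.0117
```

Call:
{"name": "step_arm", "arguments": {
  "increments": [
    {"x": 0,"y": -0.67,"z": -0.74,"wx": 0,"wy": 0,"wz": 0,"gripper": 0.8},
    {"x": 0,"y": -1.34,"z": -1.49,"wx": 0,"wy": 0,"wz": 0,"gripper": 0.8},
    {"x": 0,"y": -1.34,"z": -1.49,"wx": 0,"wy": 0,"wz": 0,"gripper": 0.8},
    {"x": 0,"y": -1.34,"z": -1.49,"wx": 0,"wy": 0,"wz": 0,"gripper": 0.8},
    {"x": 0,"y": -1.34,"z": -1.49,"wx": 0,"wy": 0,"wz": 0,"gripper": 0.8},
    {"x": 0,"y": -1.34,"z": -1.49,"wx": 0,"wy": 0,"wz": 0,"gripper": 0.8},
    {"x": 0,"y": -0.67,"z": -0.74,"wx": 0,"wy": 0,"wz": 0,"gripper": 0.8},
    {"x": 0,"y": 0,"z": 0,"wx": 0,"wy": 0,"wz": 0,"gripper": 0.8}
  ]
}}

```text
time_s: 4.9
position: [0.4716, -0.2725, 0.2607]
tool_rot: [[0.448, -0.664, 0.599], [-0.894, -0.335, 0.297], [0.004, -0.669, -0.743]]
ft_force: [0.9, 0.2, -0.4]
grip_width: 0.0124
```

```bash
python3 - <<'E'
from h import *
# entry staging: TCP behind the pan, L above wall height
a=np.radians(-1);X=np.array([np.cos(a),np.sin(a),0]);A=np.array([.543,.0085,.1])
R=leaned(-1,42)
def tcp(px,h): # pad rear corner at pan_in x=px, height h above floor
    tip=A+X*(-.045+px+.011*np.cos(np.radians(42)))+np.array([0,0,h+.011*np.sin(np.radians(42))]); return tip-.1734*R[:,2]
for p in((-.10,.06),(-.006,.045),(.014,.006)): print(p,tcp(*p).round(4))
go(tcp(-.1,.06),R)
E
```

```text
(-0.1, 0.06) [0.2902 0.0129 0.2962]
(-0.006, 0.045) [0.3842 0.0113 0.2812]
(0.014, 0.006) [0.4042 0.0109 0.2422]
t 4.9 pos [ 0.4716 -0.2725  0.2607] F [ 0.9  0.2 -0.4] grip 0.0124
turn [-0.0005  0.3191  0.3606] deg 27.6 shift in target tool axes [-28.222  11.474 -15.108] in present [-33.629   0.097  -5.047] len 34.01
```

Call:
{"name": "step_arm", "arguments": {
  "increments": [
    {"x": -1.68,"y": 1.9,"z": -2.9,"wx": 0,"wy": 0,"wz": 0,"gripper": 0.8},
    {"x": -1.68,"y": 1.9,"z": -2.9,"wx": 0,"wy": 0,"wz": 0,"gripper": 0.8},
    {"x": -1.68,"y": 1.9,"z": -2.9,"wx": 0,"wy": 0,"wz": 0,"gripper": 0.8},
    {"x": -1.68,"y": 1.9,"z": -2.9,"wx": 0,"wy": 0,"wz": 0,"gripper": 0.8},
    {"x": 0,"y": 0,"z": 0,"wx": 0,"wy": 0.08,"wz": 0.09,"gripper": 0.8},
    {"x": 0,"y": 0,"z": 0,"wx": 0,"wy": 0.08,"wz": 0.09,"gripper": 0.8},
    {"x": 0,"y": 0,"z": 0,"wx": 0,"wy": 0.08,"wz": 0.09,"gripper": 0.8},
    {"x": 0,"y": 0,"z": 0,"wx": 0,"wy": 0.08,"wz": 0.09,"gripper": 0.8},
    {"x": 0,"y": 0,"z": 0,"wx": 0,"wy": 0,"wz": 0,"gripper": 0.8}
  ]
}}

```text
time_s: 5.8
position: [0.3214, -0.272, 0.2942]
tool_rot: [[-0.019, -0.744, 0.668], [-1.0, 0.016, -0.011], [-0.002, -0.668, -0.744]]
ft_force: [0.2, 0.7, -1.3]
grip_width: 0.0121
```

```bash
python3 - <<'E'
from h import *
from rig import env
go([.2902,.0129,.2962],leaned(-1,42)); print(env.observe()["q"].round(1))
E
```

```text
t 5.8 pos [ 0.3214 -0.272   0.2942] F [ 0.2  0.7 -1.3] grip 0.0121
turn [ 0.0017  0.0008 -0.0025] deg 0.2 shift in target tool axes [-28.432   2.558  -2.567] in present [-28.428   2.634  -2.539] len 28.66
[-63.7  15.1 111.4  55.   46.4  -9.7]
```

Call:
{"name": "step_arm", "arguments": {
  "increments": [
    {"x": -2.37,"y": 0.22,"z": -0.21,"wx": 0,"wy": 0,"wz": 0,"gripper": 0.8},
    {"x": -2.37,"y": 0.22,"z": -0.21,"wx": 0,"wy": 0,"wz": 0,"gripper": 0.8},
    {"x": -2.37,"y": 0.22,"z": -0.21,"wx": 0,"wy": 0,"wz": 0,"gripper": 0.8},
    {"x": -2.37,"y": 0.22,"z": -0.21,"wx": 0,"wy": 0,"wz": 0,"gripper": 0.8},
    {"x": -2.37,"y": 0.22,"z": -0.21,"wx": 0,"wy": 0,"wz": 0,"gripper": 0.8},
    {"x": -2.37,"y": 0.22,"z": -0.21,"wx": 0,"wy": 0,"wz": 0,"gripper": 0.8},
    {"x": -2.37,"y": 0.22,"z": -0.21,"wx": 0,"wy": 0,"wz": 0,"gripper": 0.8},
    {"x": -2.37,"y": 0.22,"z": -0.21,"wx": 0,"wy": 0,"wz": 0,"gripper": 0.8},
    {"x": -2.37,"y": 0.22,"z": -0.21,"wx": 0,"wy": 0,"wz": 0,"gripper": 0.8},
    {"x": -2.37,"y": 0.22,"z": -0.21,"wx": 0,"wy": 0,"wz": 0,"gripper": 0.8},
    {"x": -2.37,"y": 0.22,"z": -0.21,"wx": 0,"wy": 0,"wz": 0,"gripper": 0.8},
    {"x": -2.37,"y": 0.22,"z": -0.21,"wx": 0,"wy": 0,"wz": 0,"gripper": 0.8},
    {"x": 0,"y": 0,"z": 0,"wx": 0,"wy": 0,"wz": 0,"gripper": 0.8}
  ]
}}

```text
time_s: 7.1
position: [0.2893, 0.0148, 0.2958]
tool_rot: [[-0.01, -0.745, 0.667], [-1.0, 0.008, -0.005], [-0.002, -0.667, -0.745]]
ft_force: [-0.4, -0.2, -1.6]
grip_width: 0.0123
```

```bash
python3 - <<'E'
from h import *
from rig import env
go([.3842,.0113,.2812],leaned(-1,42)); print(env.observe()["q"].round(1))
im={n:env.get_image(n)["color"] for n in("top","side")}
a=cv2.resize(im["top"][140:300,150:300],None,fx=2.5,fy=2.5,interpolation=2);b=cv2.resize(im["side"][110:270,150:310],None,fx=2.5,fy=2.5,interpolation=2)
cv2.imwrite("pics/stage.png",np.hstack([a,b]))
E
```

```text
t 7.1 pos [0.2893 0.0148 0.2958] F [-0.4 -0.2 -1.6] grip 0.0123
turn [0.003  0.0063 0.0045] deg 0.5 shift in target tool axes [ 0.182 -6.082  7.434] in present [ 0.256 -6.103  7.415] len 9.61
[-26.4   0.7 130.6  60.6  19.6  11.1]
```

View pics/stage.png

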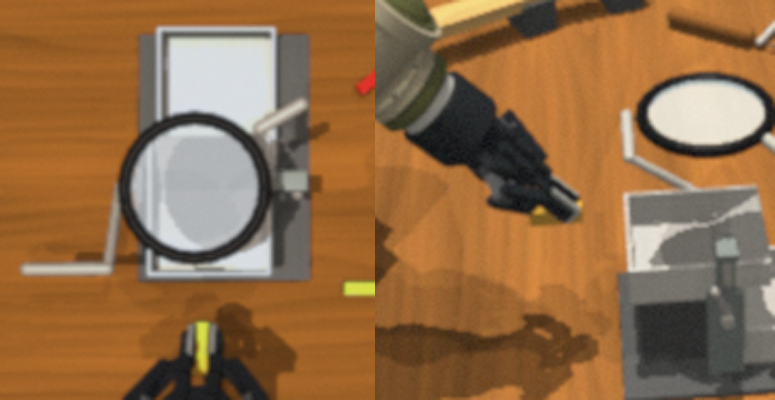

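The L is held flat and straight, with the pan directly ahead. I'll enter slowly over the rear wall.

Call:
{"name": "step_arm", "arguments": {
  "increments": [
    {"x": 0.02,"y": -0.61,"z": 0.74,"wx": 0,"wy": 0.003,"wz": 0.002,"gripper": 0.8},
    {"x": 0.02,"y": -0.61,"z": 0.74,"wx": 0,"wy": 0.003,"wz": 0.002,"gripper": 0.8},
    {"x": 0.02,"y": -0.61,"z": 0.74,"wx": 0,"wy": 0,"wz": 0,"gripper": 0.8},
    {"x": 0.02,"y": -0.61,"z": 0.74,"wx": 0,"wy": 0,"wz": 0,"gripper": 0.8},
    {"x": 0.02,"y": -0.61,"z": 0.74,"wx": 0,"wy": 0,"wz": 0,"gripper": 0.8},
    {"x": 0.02,"y": -0.61,"z": 0.74,"wx": 0,"wy": 0,"wz": 0,"gripper": 0.8},
    {"x": 0.02,"y": -0.61,"z": 0.74,"wx": 0,"wy": 0,"wz": 0,"gripper": 0.8},
    {"x": 0.02,"y": -0.61,"z": 0.74,"wx": 0,"wy": 0,"wz": 0,"gripper": 0.8},
    {"x": 0.02,"y": -0.61,"z": 0.74,"wx": 0,"wy": 0,"wz": 0,"gripper": 0.8},
    {"x": 0,"y": -0.61,"z": 0.74,"wx": 0,"wy": 0,"wz": 0,"gripper": 0.8},
    {"x": 0,"y": 0,"z": 0,"wx": 0,"wy": 0,"wz": 0,"gripper": 0.8}
  ]
}}

```text
time_s: 8.3
position: [0.386, 0.0083, 0.282]
tool_rot: [[-0.025, -0.743, 0.669], [-1.0, 0.018, -0.017], [0.001, -0.669, -0.743]]
ft_force: [0.1, -0.4, -1.4]
grip_width: 0.0119
```

```bash
python3 - <<'E'
from h import *
from rig import env
go([.4042,.0109,.2422],leaned(-1,42)); print(env.observe()["q"].round(1))
im={n:env.get_image(n)["color"] for n in("top","side")}
a=cv2.resize(im["top"][140:300,150:300],None,fx=2.5,fy=2.5,interpolation=2);b=cv2.resize(im["side"][110:270,150:310],None,fx=2.5,fy=2.5,interpolation=2)
cv2.imwrite("pics/entry.png",np.hstack([a,b]))
E
```

```text
t 8.3 pos [0.386  0.0083 0.282 ] F [ 0.1 -0.4 -1.4] grip 0.0119
turn [ 0.0001 -0.0056 -0.0047] deg 0.4 shift in target tool axes [-0.288  1.313  4.169] in present [-0.306  1.314  4.167] len 4.38
[-19.2  12.4 119.4  57.2  14.   20.1]
```

View pics/entry.png

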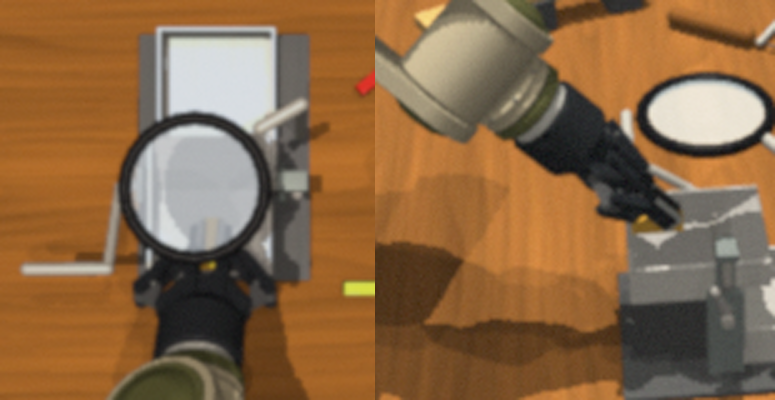

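Fingers, knuckles and body clear the lens, whose rim ends at row ~260, and clear the rear wall. I'll lower forward into the pan.

Call:
{"name": "step_arm", "arguments": {
  "increments": [
    {"x": -0.04,"y": 0.16,"z": 0.52,"wx": 0,"wy": -0.003,"wz": -0.002,"gripper": 0.8},
    {"x": -0.04,"y": 0.16,"z": 0.52,"wx": 0,"wy": -0.003,"wz": -0.002,"gripper": 0.8},
    {"x": -0.04,"y": 0.16,"z": 0.52,"wx": 0,"wy": 0,"wz": 0,"gripper": 0.8},
    {"x": -0.04,"y": 0.16,"z": 0.52,"wx": 0,"wy": 0,"wz": 0,"gripper": 0.8},
    {"x": -0.04,"y": 0.16,"z": 0.52,"wx": 0,"wy": 0,"wz": 0,"gripper": 0.8},
    {"x": -0.04,"y": 0.17,"z": 0.52,"wx": 0,"wy": 0,"wz": 0,"gripper": 0.8},
    {"x": -0.04,"y": 0.17,"z": 0.52,"wx": 0,"wy": 0,"wz": 0,"gripper": 0.8},
    {"x": 0,"y": 0.17,"z": 0.52,"wx": 0,"wy": 0,"wz": 0,"gripper": 0.8},
    {"x": 0,"y": 0,"z": 0,"wx": 0,"wy": 0,"wz": 0,"gripper": 0.8}
  ]
}}

```text
time_s: 9.3
position: [0.4029, 0.0109, 0.2421]
tool_rot: [[-0.018, -0.744, 0.668], [-1.0, 0.014, -0.011], [-0.001, -0.668, -0.744]]
ft_force: [0.9, 0.0, -1.1]
grip_width: 0.0119
```

```bash
python3 - <<'E'
from h import *
from rig import env
go([.4042,.0109,.2422],leaned(-1,42)); print(env.observe()["q"].round(1))
E
```

```text
t 9.3 pos [0.4029 0.0109 0.2421] F [ 0.9  0.  -1.1] grip 0.0119
turn [ 0.0014  0.0003 -0.0013] deg 0.1 shift in target tool axes [ 0.003 -0.107  0.08 ] in present [ 0.003 -0.107  0.08 ] len 0.13
[-17.8  19.1 120.2  89.7  11.2 -12.3]
```

Call:
{"name": "step_arm", "arguments": {
  "increments": [
    {"x": 0,"y": 0,"z": 0,"wx": 0,"wy": 0,"wz": 0,"gripper": 3.6},
    {"x": 0,"y": 0,"z": 0,"wx": 0,"wy": 0,"wz": 0,"gripper": 3.6},
    {"x": 0,"y": 0,"z": 0,"wx": 0,"wy": 0,"wz": 0,"gripper": 3.6},
    {"x": 0,"y": 0,"z": 0,"wx": 0,"wy": 0,"wz": 0,"gripper": 3.6},
    {"x": 0,"y": 0,"z": -0.5,"wx": 0,"wy": 0,"wz": 0,"gripper": 3.6},
    {"x": 0,"y": 0,"z": -0.5,"wx": 0,"wy": 0,"wz": 0,"gripper": 3.6},
    {"x": 0,"y": 0,"z": -0.5,"wx": 0,"wy": 0,"wz": 0,"gripper": 3.6},
    {"x": 0,"y": 0,"z": -0.5,"wx": 0,"wy": 0,"wz": 0,"gripper": 3.6},
    {"x": 0,"y": 0,"z": -1,"wx": 0,"wy": 0,"wz": 0,"gripper": 3.6},
    {"x": 0,"y": 0,"z": -1,"wx": 0,"wy": 0,"wz": 0,"gripper": 3.6},
    {"x": 0,"y": 0,"z": -1,"wx": 0,"wy": 0,"wz": 0,"gripper": 3.6},
    {"x": 0,"y": 0,"z": -1,"wx": 0,"wy": 0,"wz": 0,"gripper": 3.6},
    {"x": 0,"y": 0,"z": -1,"wx": 0,"wy": 0,"wz": 0,"gripper": 3.6},
    {"x": 0,"y": 0,"z": -1,"wx": 0,"wy": 0,"wz": 0,"gripper": 3.6},
    {"x": 0,"y": 0,"z": -1,"wx": 0,"wy": 0,"wz": 0,"gripper": 3.6},
    {"x": 0,"y": 0,"z": -1,"wx": 0,"wy": 0,"wz": 0,"gripper": 3.6},
    {"x": 0,"y": 0,"z": -1,"wx": 0,"wy": 0,"wz": 0,"gripper": 3.6},
    {"x": 0,"y": 0,"z": 0,"wx": 0,"wy": 0,"wz": 0,"gripper": 3.6}
  ]
}}

```text
time_s: 11.1
position: [0.329, 0.0123, 0.3248]
tool_rot: [[-0.018, -0.742, 0.67], [-1.0, 0.013, -0.012], [-0.0, -0.67, -0.742]]
ft_force: [-0.2, -0.4, -0.3]
grip_width: 0.0362
```

```bash
python3 - <<'E'
from h import *
from rig import env
# vertical tool, behind the crank: tips 25 below rod, tool centre 45 behind the rod
p=[.4634-.06,.156,.157-.025+.1734]
go(p,leaned(-1,0)); print(env.observe()["q"].round(1))
im={n:env.get_image(n)["color"] for n in("top","side")}
a=cv2.resize(im["top"][140:300,150:300],None,fx=2.5,fy=2.5,interpolation=2);b=cv2.resize(im["side"][110:270,190:350],None,fx=2.5,fy=2.5,interpolation=2)
cv2.imwrite("pics/placed.png",np.hstack([a,b]))
E
```

```text
t 11.1 pos [0.329  0.0123 0.3248] F [-0.2 -0.4 -0.3] grip 0.0362
turn [-7.342e-01 -1.000e-04 -6.000e-04] deg 42.1 shift in target tool axes [-14.497  -7.188   1.941] in present [-14.501  -4.029   6.252] len 16.3
[-22.7   1.2 122.4  42.1  21.7  33.6]
```

View pics/placed.png

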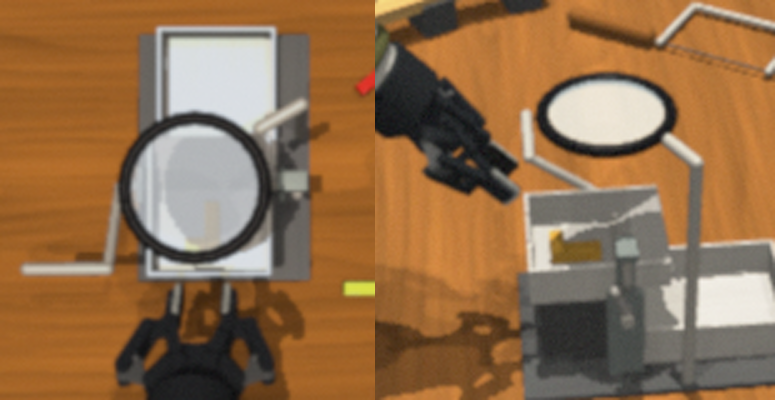

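The L lies in the pan, at about (575,247) in the side crop, and the pan is home. Next I'll turn the tool upright, shut the fingers and go behind the crank.

Call:
{"name": "step_arm", "arguments": {
  "increments": [
    {"x": 0,"y": 0,"z": 0,"wx": -0.1223,"wy": 0,"wz": 0,"gripper": 0},
    {"x": 0,"y": 0,"z": 0,"wx": -0.1223,"wy": 0,"wz": 0,"gripper": 0},
    {"x": 0,"y": 0,"z": 0,"wx": -0.1223,"wy": 0,"wz": 0,"gripper": 0},
    {"x": 0,"y": 0,"z": 0,"wx": -0.1223,"wy": 0,"wz": 0,"gripper": 0},
    {"x": 0,"y": 0,"z": 0,"wx": -0.1223,"wy": 0,"wz": 0,"gripper": 0},
    {"x": 0,"y": 0,"z": 0,"wx": -0.1223,"wy": 0,"wz": 0,"gripper": 0},
    {"x": 0,"y": 0,"z": 0,"wx": 0,"wy": 0,"wz": 0,"gripper": 0},
    {"x": -1.81,"y": -0.9,"z": 0.24,"wx": 0,"wy": 0,"wz": 0,"gripper": 0},
    {"x": -1.81,"y": -0.9,"z": 0.24,"wx": 0,"wy": 0,"wz": 0,"gripper": 0},
    {"x": -1.81,"y": -0.9,"z": 0.24,"wx": 0,"wy": 0,"wz": 0,"gripper": 0},
    {"x": -1.81,"y": -0.9,"z": 0.24,"wx": 0,"wy": 0,"wz": 0,"gripper": 0},
    {"x": -1.81,"y": -0.9,"z": 0.24,"wx": 0,"wy": 0,"wz": 0,"gripper": 0},
    {"x": -1.81,"y": -0.9,"z": 0.24,"wx": 0,"wy": 0,"wz": 0,"gripper": 0},
    {"x": -1.81,"y": -0.9,"z": 0.24,"wx": 0,"wy": 0,"wz": 0,"gripper": 0},
    {"x": -1.81,"y": -0.9,"z": 0.24,"wx": 0,"wy": 0,"wz": 0,"gripper": 0},
    {"x": 0,"y": 0,"z": 0,"wx": 0,"wy": 0,"wz": 0,"gripper": 0}
  ]
}}

```text
time_s: 12.8
position: [0.4049, 0.1576, 0.3064]
tool_rot: [[-0.012, -1.0, 0.024], [-1.0, 0.012, 0.006], [-0.006, -0.024, -1.0]]
ft_force: [0.0, -0.3, -0.1]
grip_width: 0.0
```

```bash
python3 - <<'E'
from h import *
from rig import env
A=np.array([.543,.0085,.1])
for a in np.arange(0,1.76,.175):
    b=2.53-a; print(round(a,3),"tool x",(A[0]+.1*np.cos(b)-.017+.0024).round(4),"tcp z",(.1+.1*np.sin(b)-.025+.1734).round(4))
go([.4634-.06,.156,.3054],leaned(-1,0)); print(env.observe()["q"].round(1))
E
```

```text
0.0 tool x 0.4465 tcp z 0.3058
0.175 tool x 0.4578 tcp z 0.3192
0.35 tool x 0.4712 tcp z 0.3304
0.525 tool x 0.4863 tcp z 0.3391
0.7 tool x 0.5028 tcp z 0.3451
0.875 tool x 0.52 tcp z 0.348
1.05 tool x 0.5375 tcp z 0.348
1.225 tool x 0.5547 tcp z 0.3449
1.4 tool x 0.5711 tcp z 0.3388
1.575 tool x 0.5862 tcp z 0.33
1.75 tool x 0.5995 tcp z 0.3187
t 12.8 pos [0.4049 0.1576 0.3064] F [ 0.  -0.3 -0.1] grip 0.0
turn [-0.0244  0.0059  0.0052] deg 1.5 shift in target tool axes [0.166 0.144 0.101] in present [0.166 0.148 0.097] len 0.24
[  5.5  16.6 101.1   0.2  60.9  96.1]
```

Call:
{"name": "step_arm", "arguments": {
  "increments": [
    {"x": 0,"y": -1,"z": 0.03,"wx": -0.024,"wy": 0,"wz": 0,"gripper": 0},
    {"x": 0,"y": -1,"z": 0.03,"wx": 0,"wy": 0,"wz": 0,"gripper": 0},
    {"x": 0,"y": -1,"z": 0.03,"wx": 0,"wy": 0,"wz": 0,"gripper": 0},
    {"x": 0,"y": -1,"z": 0,"wx": 0,"wy": 0,"wz": 0,"gripper": 0},
    {"x": 0,"y": -0.65,"z": -0.67,"wx": 0,"wy": 0,"wz": 0,"gripper": 0},
    {"x": 0,"y": -0.65,"z": -0.67,"wx": 0,"wy": 0,"wz": 0,"gripper": 0},
    {"x": 0,"y": -0.67,"z": -0.56,"wx": 0,"wy": 0,"wz": 0,"gripper": 0},
    {"x": 0,"y": -0.67,"z": -0.56,"wx": 0,"wy": 0,"wz": 0,"gripper": 0},
    {"x": 0,"y": -0.75,"z": -0.43,"wx": 0,"wy": 0,"wz": 0,"gripper": 0},
    {"x": 0,"y": -0.75,"z": -0.43,"wx": 0,"wy": 0,"wz": 0,"gripper": 0},
    {"x": 0,"y": -0.82,"z": -0.3,"wx": 0,"wy": 0,"wz": 0,"gripper": 0},
    {"x": 0,"y": -0.82,"z": -0.3,"wx": 0,"wy": 0,"wz": 0,"gripper": 0},
    {"x": 0,"y": -0.86,"z": -0.15,"wx": 0,"wy": 0,"wz": 0,"gripper": 0},
    {"x": 0,"y": -0.86,"z": -0.15,"wx": 0,"wy": 0,"wz": 0,"gripper": 0}
  ]
}}

```text
time_s: 14.2
position: [0.5192, 0.1545, 0.3495]
tool_rot: [[-0.014, -1.0, -0.002], [-1.0, 0.014, 0.004], [-0.004, 0.002, -1.0]]
ft_force: [-5.6, 0.5, 3.8]
grip_width: -0.0003
```

```bash
python3 - <<'E'
from h import *
from rig import env
go([.5975,.156,.322],leaned(-1,0)); print(env.observe()["q"].round(1))
im={n:env.get_image(n)["color"] for n in("top","side")}
a=cv2.resize(im["top"][140:300,150:300],None,fx=2.5,fy=2.5,interpolation=2);b=cv2.resize(im["side"][110:270,190:350],None,fx=2.5,fy=2.5,interpolation=2)
cv2.imwrite("pics/push.png",np.hstack([a,b]))
E
```

```text
t 14.2 pos [0.5192 0.1545 0.3495] F [-5.6  0.5  3.8] grip -0.0003
turn [0.0023 0.004  0.003 ] deg 0.3 shift in target tool axes [-0.284 -7.827  2.749] in present [-0.25  -7.834  2.732] len 8.3
[ 4.  23.7 81.   0.2 75.4 94.8]
```

View pics/push.png

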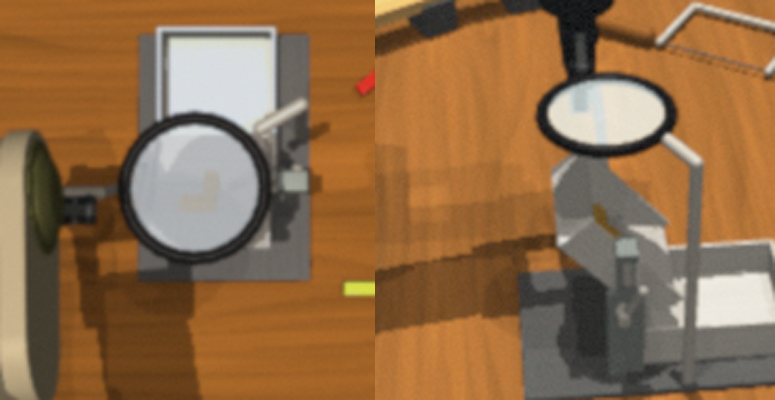

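The catch is passed, the pan is about half over with the L still in it, and the push takes about 5.6 N. I'll push over to the stop and hold.

Call:
{"name": "step_arm", "arguments": {
  "increments": [
    {"x": 0,"y": -0.88,"z": 0,"wx": 0,"wy": 0,"wz": 0,"gripper": 0},
    {"x": 0,"y": -0.88,"z": 0,"wx": 0,"wy": 0,"wz": 0,"gripper": 0},
    {"x": 0,"y": -0.86,"z": 0.15,"wx": 0,"wy": 0,"wz": 0,"gripper": 0},
    {"x": 0,"y": -0.86,"z": 0.15,"wx": 0,"wy": 0,"wz": 0,"gripper": 0},
    {"x": 0,"y": -0.82,"z": 0.3,"wx": 0,"wy": 0,"wz": 0,"gripper": 0},
    {"x": 0,"y": -0.82,"z": 0.3,"wx": 0,"wy": 0,"wz": 0,"gripper": 0},
    {"x": 0,"y": -0.76,"z": 0.44,"wx": 0,"wy": 0,"wz": 0,"gripper": 0},
    {"x": 0,"y": -0.76,"z": 0.44,"wx": 0,"wy": 0,"wz": 0,"gripper": 0},
    {"x": 0,"y": -0.6,"z": 0.5,"wx": 0,"wy": 0,"wz": 0,"gripper": 0},
    {"x": 0,"y": -0.5,"z": 0.45,"wx": 0,"wy": 0,"wz": 0,"gripper": 0},
    {"x": 0,"y": 0,"z": 0,"wx": 0,"wy": 0,"wz": 0,"gripper": 0},
    {"x": 0,"y": 0,"z": 0,"wx": 0,"wy": 0,"wz": 0,"gripper": 0},
    {"x": 0,"y": 0,"z": 0,"wx": 0,"wy": 0,"wz": 0,"gripper": 0},
    {"x": 0,"y": 0,"z": 0,"wx": 0,"wy": 0,"wz": 0,"gripper": 0},
    {"x": 0,"y": 0,"z": 0,"wx": 0,"wy": 0,"wz": 0,"gripper": 0},
    {"x": 0,"y": 0,"z": 0,"wx": 0,"wy": 0,"wz": 0,"gripper": 0},
    {"x": 0,"y": 0,"z": 0,"wx": 0,"wy": 0,"wz": 0,"gripper": 0},
    {"x": 0,"y": 0,"z": 0,"wx": 0,"wy": 0,"wz": 0,"gripper": 0}
  ]
}}

```text
time_s: 16.1
position: [0.5962, 0.1534, 0.3208]
tool_rot: [[-0.015, -1.0, -0.003], [-1.0, 0.015, 0.003], [-0.003, 0.003, -1.0]]
ft_force: [-4.3, -1.0, 0.3]
grip_width: 0.0
```

```bash
python3 - <<'E'
from h import *
from rig import env
go([.5975,.156,.322],leaned(-1,0)); print(env.observe()["q"].round(1))
im={n:env.get_image(n)["color"] for n in("top","side")}
a=cv2.resize(im["top"][140:300,150:300],None,fx=2.5,fy=2.5,interpolation=2);b=cv2.resize(im["side"][110:270,210:370],None,fx=2.5,fy=2.5,interpolation=2)
cv2.imwrite("pics/tipped.png",np.hstack([a,b]))
E
```

```text
t 16.1 pos [0.5962 0.1534 0.3208] F [-4.3 -1.   0.3] grip 0.0
turn [0.0032 0.0034 0.0029] deg 0.3 shift in target tool axes [-0.26  -0.128 -0.119] in present [-0.26  -0.129 -0.119] len 0.31
[ 3.4 32.2 70.9  0.2 77.1 94.2]
```

View pics/tipped.png

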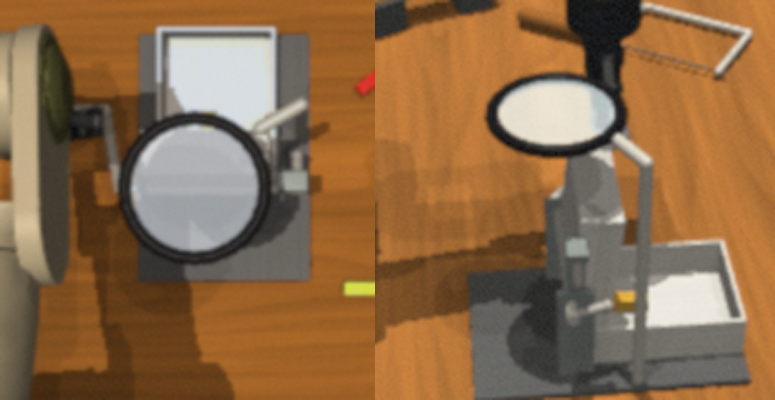

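Call:
{"name": "step_arm", "arguments": {
  "increments": [
    {"x": 0,"y": -0.3,"z": 0.25,"wx": 0,"wy": 0,"wz": 0,"gripper": 0},
    {"x": 0,"y": -0.3,"z": 0.25,"wx": 0,"wy": 0,"wz": 0,"gripper": 0},
    {"x": 0,"y": 0,"z": 0,"wx": 0,"wy": 0,"wz": 0,"gripper": 0},
    {"x": 0,"y": 0,"z": 0,"wx": 0,"wy": 0,"wz": 0,"gripper": 0},
    {"x": 0,"y": 0,"z": 0,"wx": 0,"wy": 0,"wz": 0,"gripper": 0},
    {"x": 0,"y": 0,"z": 0,"wx": 0,"wy": 0,"wz": 0,"gripper": 0}
  ]
}}

```text
time_s: 16.8
position: [0.6017, 0.1534, 0.3159]
tool_rot: [[-0.014, -1.0, -0.005], [-1.0, 0.014, 0.003], [-0.003, 0.005, -1.0]]
ft_force: [-8.9, -1.3, 2.4]
grip_width: 0.0
```

```bash
python3 - <<'E'
from h import *
from rig import env
print(tri((233,187),(310,229)))
a=env.get_image("top")["color"];b=env.get_image("side")["color"]
for n,c,s in(("top",a,(slice(140,270),slice(180,275))),("side",b,(slice(170,300),slice(240,380)))):
    m=cv2.inRange(cv2.cvtColor(c,cv2.COLOR_BGR2HSV)[s],(18,110,90),(38,255,255));k,l,st,ct=cv2.connectedComponentsWithStats(m)
    for i in range(1,k):
        if st[i,4]>5:print(n,ct[i]+[s[1].start,s[0].start],st[i])
E
```

```text
[0.6113 0.0194 0.0271]
side [309.46666667 229.88333333] [65 56 10  8 60]
side [246.54237288 288.34745763] [  4 109   6  20 118]
```

At the stop (8.9 N), the L sits in the tray at about x 0.61, z 0.03. Next I'll lift clear quickly so the pan can swing home.

Call:
{"name": "step_arm", "arguments": {
  "increments": [
    {"x": 0,"y": 0.2,"z": -2,"wx": 0,"wy": 0,"wz": 0,"gripper": 0},
    {"x": 0,"y": 0,"z": -4,"wx": 0,"wy": 0,"wz": 0,"gripper": 0},
    {"x": 0,"y": 0,"z": -4,"wx": 0,"wy": 0,"wz": 0,"gripper": 0},
    {"x": 0,"y": 0,"z": -3,"wx": 0,"wy": 0,"wz": 0,"gripper": 0},
    {"x": -2,"y": 0,"z": 0,"wx": 0,"wy": 0,"wz": 0,"gripper": 0},
    {"x": -3,"y": 0,"z": 0,"wx": 0,"wy": 0,"wz": 0,"gripper": 0},
    {"x": -3,"y": 0,"z": 0,"wx": 0,"wy": 0,"wz": 0,"gripper": 0},
    {"x": -3,"y": 0,"z": 0,"wx": 0,"wy": 0,"wz": 0,"gripper": 0},
    {"x": -3,"y": 0,"z": 0,"wx": 0,"wy": 0,"wz": 0,"gripper": 0},
    {"x": 0,"y": 0,"z": 0,"wx": 0,"wy": 0,"wz": 0,"gripper": 0},
    {"x": 0,"y": 0,"z": 0,"wx": 0,"wy": 0,"wz": 0,"gripper": 0},
    {"x": 0,"y": 0,"z": 0,"wx": 0,"wy": 0,"wz": 0,"gripper": 0},
    {"x": 0,"y": 0,"z": 0,"wx": 0,"wy": 0,"wz": 0,"gripper": 0},
    {"x": 0,"y": 0,"z": 0,"wx": 0,"wy": 0,"wz": 0,"gripper": 0},
    {"x": 0,"y": 0,"z": 0,"wx": 0,"wy": 0,"wz": 0,"gripper": 0},
    {"x": 0,"y": 0,"z": 0,"wx": 0,"wy": 0,"wz": 0,"gripper": 0},
    {"x": 0,"y": 0,"z": 0,"wx": 0,"wy": 0,"wz": 0,"gripper": 0},
    {"x": 0,"y": 0,"z": 0,"wx": 0,"wy": 0,"wz": 0,"gripper": 0},
    {"x": 0,"y": 0,"z": 0,"wx": 0,"wy": 0,"wz": 0,"gripper": 0},
    {"x": 0,"y": 0,"z": 0,"wx": 0,"wy": 0,"wz": 0,"gripper": 0}
  ]
}}

```text
time_s: 18.9
position: [0.6029, 0.293, 0.4465]
tool_rot: [[-0.015, -1.0, -0.002], [-1.0, 0.015, 0.004], [-0.004, 0.002, -1.0]]
ft_force: [-0.0, -0.9, -0.4]
grip_width: 0.0001
```

```bash
python3 - <<'E'
from h import *
from rig import env
im={n:env.get_image(n)["color"] for n in("top","side")}
a=cv2.resize(im["top"][140:300,150:310],None,fx=2.5,fy=2.5,interpolation=2);b=cv2.resize(im["side"][110:270,210:370],None,fx=2.5,fy=2.5,interpolation=2)
cv2.imwrite("pics/end.png",np.hstack([a,b]))
for n,s in(("top",(slice(140,275),slice(180,365))),("side",(slice(170,350),slice(230,380)))):
    m=cv2.inRange(cv2.cvtColor(im[n],cv2.COLOR_BGR2HSV)[s],(18,110,90),(38,255,255));k,l,st,ct=cv2.connectedComponentsWithStats(m)
    for i in range(1,k):
        if st[i,4]>5:print(n,(ct[i]+[s[1].start,s[0].start]).round(1),st[i,2:])
print(env.observe()["ft_force"],env.observe()["position"])
E
```

```text
top [352.6 236.6] [ 13  12 127]
top [296.3 255. ] [ 20   7 135]
side [306.3 229.6] [ 15   9 107]
side [246.6 288.3] [  6  20 117]
side [272.7 342.4] [ 15  15 186]
[0.34412747 0.03679004 0.01092758] [0.60289733 0.29292165 0.44646194]
```

View pics/end.png

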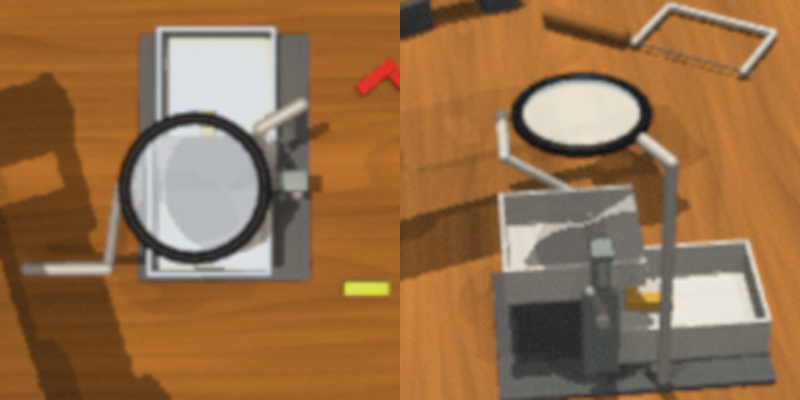

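The pan is home and its crank is back at its starting place. The offcut lies in the tray, at about (640,298) in the side crop, and the bystanders are unmoved. Handing in.

```bash
python3 -c "
from rig import env
print(env.close_job())"
```

```text
the job is handed in; nothing more can be done
None
```

The L-shaped offcut is in the scrap tray and the pan is back home. I handed the job in at about 19 s of the 70 s allowed; no verdict is reported.

**What I did:** I gripped the long leg with the tool leaned back 42° and carried the offcut in under the magnifier from behind. I set it down flat in the pan and backed out along the tool axis. With shut fingers I then pushed the crank past its catch to the stop, where the push rose from 4.3 N to 8.9 N. After that I lifted clear so the pan could swing home.

**Last checks:**
- **Pan:** it looks home and the crank is back at its starting place.
- **Robot:** it stands clear of everything, and the wrist force is near zero.
- **Bystanders:** the bar and slug are within about 1 pixel (2–3 mm) of where they started. The screwdriver was not re-measured, but the arm never worked near it.
- **Magnifier:** it looks undisturbed in the pictures, and no force reading I took pointed to a bump.

**Not fully checked:**
- **Offcut:** the pan and lens partly hide it. I judged that it lies inside the tray and below the rim from the side view and one rough triangulation (about x 0.61, z 0.03), not a full pose fit.
- **Grip width:** it read about 12 mm on the 14 mm leg throughout, but the hold stayed firm.
- **Refused move:** the first move call was refused because its rows lacked some keys; nothing moved.

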